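Pin the link into the test clevis

TASK

Slide the brass link gently along its guide until its front end just meets the orange stop in the clevis, so that its eye lines up with the ears; the stop is held by friction only and must not be shoved back. Then take the red-headed pin and pass it down through the upper ear, the eye and the lower ear, pressing it fully home until its collar lies on the upper ear; do not force anything. Let go, and leave the green-headed pin and the other things on the bench where they are.

Things in the scene. Friction and masses are not known exactly. Their poses are not given: they have to be found in the camera images.
- bed: Tester bed: fixed aluminium plate 300 x 76 x 15 mm on the bench. Origin: centre of its underside; x along its length, the way the link is pushed in; z up. A white guide block stands on it from x = -143 to +27 mm; the clevis head (two level steel ears, one above the other, joined by a blue web behind) stands at the +x end
- guide (a point): Middle of the guide floor, on the bed's centre line, 51 mm above the bed's origin; axes as the bed. The link slides on this floor between blue rails (57 mm wide overall, tops 19.5 mm above the point) with lips that keep it from being lifted or turned (1.5 to 2.5 mm of play). A slot 22 mm wide between the lips lets the link's handle through
- clevis_zone (a point): Fixed point of the bed: x = 75 mm, y = 0, 80 mm above its origin (height of the upper ear's top); axes as the bed. The clevis head is clamped so that its upright 16.5 mm hole axis is anywhere within 24 mm of this point along x, y = 0: not measured. Ears 50 mm wide, web reaching 50 mm past the hole; upper ear 14 mm thick, 15.5 mm gap, lower ear 15 mm
- catch_level (a point): Fixed point of the bed, 37 mm below clevis_zone, at the level of a spring catch hidden in the lower ear. It rubs on the pin: from where the pin's tip gets there, the pin must be pushed steadily with about 3 to 10 N and does not fall in by its own weight
- stop (a joint): How far (m) the orange stop pad (34 mm wide, 11 high, in the throat between the ears, behind the hole) has been shoved back from its set place; 0 at the start, grows to 0.011. It moves with the clevis head and is held by friction only: firm up to about 9 N, pushed harder it slides, does not come back, and the eye goes past the holes. The pin's taper draws in at most about 3 mm of misfit
- link: Brass link, 142 x 34 x 12 mm, 0.25 to 0.42 kg, x towards its front end, z up; origin 6 mm below its eye's centre. It slides with a few newtons of friction and stays where left. When its front end just touches the orange stop in the clevis's throat, its eye is in line with the ears' holes (within 0.5 mm)
- link_eye (a point): Centre of the link's upright 16.5 mm eye, half-way up its thickness, 16.5 mm behind its front end. Axes as the link. At the start the eye is 44 to 114 mm short of its place in the clevis
- handle (a point): The link's yellow handle, an upright square post 14 x 14 mm, 85 mm behind the eye. The point is on the post's axis, 18 mm below its top and 93 mm above the bed's origin; the post stands free of the rails from 22 mm below the point upward. x points towards the clevis
- pin: The clevis pin to use, 0.11 kg; origin at the centre of its collar's underside, z up along the pin. Collar 25 mm dia, 4 thick, of steel; below it a steel shank 14 mm dia, 60 mm long, the last 7 mm tapering to a flat 10 mm tip; above it the red head. It stands in a hole in a white fixed block 50 x 50 x 64 mm, collar on the block's top
- pin_head (a point): Centre of the red pin's round head (22 mm dia, 34 mm high), 21 mm above the collar's underside, 81 mm above the tip; z up along the pin. Fully home in the clevis, this point is 101 mm above the bed's origin
- short_pin_head (a point): Centre of the green head of another pin that is too short (40 mm shank, otherwise alike), in another such white stand. Leave it alone
- weight: brass lab weight, 40 mm dia x 36 mm high; origin at its underside; leave it alone
- spool: wooden spool, 72 mm dia x 58 mm high; origin at its underside; leave it alone
- oil_bottle: blue bottle, 48 mm dia x 110 mm high; origin at its underside; leave it alone
- cup: clear cup, 72 mm dia x 85 mm high; origin at its underside; leave it alone
- driver: screwdriver lying down; leave it alone
- spanner: wrench lying down; leave it alone
Not all that is in view belongs to the job. What is meant by the link is not brown, and is the smaller of those in its own colour.

How it is judged:
By the outcome, as a careful person would: the job done as asked, in the order asked, and still so for the second after the job is handed in, with the robot touching nothing.
It also fails if it takes over 64 s, if anything falls off the work surface, if the arm or the gripper's body presses on something with over 40 N, if the wrist force passes 120 N, or if a joint passes its speed limit or range.

ROBOT

A 7-joint arm with a two-finger parallel gripper is mounted at the origin on the work surface. World frame = base frame: x ahead of the robot, y to its left, z up, the work surface at z = 0. Lengths are in m, angles in rad, forces in N, time in s.
With the tool pointing down it reaches from about 0.425 to 0.825 m from the base axis. Payload 3.6 kg.
Tool frame: the origin (TCP) lies midway between the tips of the shut fingers; the grasp point (between the pads) lies 19 mm behind it; z points along the fingers, y is the direction in which the jaws open and shut (so a half turn about z gives the same grasp; the last joint's range is limited). The gripper opens to 85 mm and grips with 20 to 120 N. Pads are 22 mm wide; open, the fingers measure 114 mm over their backs; the gripper's body (76 mm by 85 mm) begins 54 mm behind the grasp point. The pads swing forward as they close: fully open they stand 13 mm farther back than shut.
Start: joints at [-1.357, 0.615, -0.013, 1.423, 0.008, 1.103, -0.04], TCP at [0.155, 0.631, 0.231] pointing down, gripper open.
Joint ranges: [-3.12, 3.12], [-0.3, 2.06], [-1.34, 1.32], [0.26, 2.42], [-1.36, 4.5], [0.01, 1.98], [-2.84, 2.84]. Speed limits (rad/s): [2.79, 2.79, 3.14, 3.14, 3.14, 3.14, 3.14].

INTERFACE

Orientations are given as a unit quaternion [w, x, y, z].
In Python, from rig import monitor, eyes, r gives the robot as it stands.
- The arm moves only by the tool send_rows, never from a script. Its argument "increments" is a list of rows, each a list of 2 entries, a list of its own where there are three numbers: the shift along the tool's x, y, z in mm, then the turn, a rotation vector about the tool's x, y, z in rad. A call has 1 to 10 rows; each row is the pose to reach, as a shift and turn from the pose commanded when the call began, along the tool's axes at that moment; what a row does not reach only later rows make up. A row lasts 1/8 s, in which the tool goes at most 62.5 mm and 10.7 degrees, less where a joint would pass 70% of its speed; a pose out of reach is approached as far as the arm can. A call with a gripper value outside its range is refused whole. "gripper" is the closure in counts, from 0 (fully open) to 255 (shut), set as the call begins (left out, the last holds). The fingers move at their own pace and stop on an object; "newtons" is the grip in N (left out, the last holds). Time passes only in rows, so rows that repeat a pose let the fingers close. It gives the time, the measured TCP pose, the force and the opening at its end, in the units of the state.
- monitor.get_state(): the state, without advancing time (a new reading comes with each control period).
- eyes.grab_frame(name): name is "side" or "top"; returns a dict with "img" (420x560x3 uint8, red, green, blue), "camera_matrix" (3x3 intrinsics, pixels), "k1" (the pictures are not rectified: a ray, as slopes to the right and down, at radius r is drawn at 1 + k1 r^2 times it, then the intrinsics apply), "extrinsics" (4x4, takes a point from camera to world coordinates). Camera axes: x right, y down, z forward; pixel columns grow to the right and rows downward; lengths in m; the calibration is good to about 2 mm. A picture is of the moment at which its call begins. There is no depth.
- r.finish_job(): hands the job in, once; it reports no verdict.
The state is a dict: "t": time; "joints": joint angles; "qvel": joint speeds; "effort": joint torques, N m; "tcp_pos": TCP position; "eef_rot": TCP orientation; "wrist_force": force on the tool from outside, world axes, zero at the start; "torque": the same for the moment, N m; "gripper_width": finger opening in m.
Only numpy, scipy, OpenCV 4.12 (cv2) and the standard library are available. Lean on these libraries where they do the work, as an engineer would, in place of code of your own. Each camera call takes 0.05 s, during which the arm holds its last target.

## Working session

There is one attempt and no reset: what is moved stays moved. The work goes in short steps, Python scripts to look and compute and a tool call to move; the robot and the scene stay as the last step left them, time stands still between calls to the robot, and variables do not carry over. Pictures are saved under pics/ and viewed, and the job is handed in when it is done.

Besides the shell and the picture viewer there is one more tool, called after "Emit:" by a JSON object that holds its "fn" and its "kwargs". send_rows: Moves the arm, as the interface text tells. Its arguments: {"type":"object","properties":{"increments":{"type":"array","items":{"type":"array"}},"gripper":{"type":"number"},"newtons":{"type":"number"}},"required":["increments"]}

```bash
mkdir -p pics; ls
python3 - <<'E'
from rig import monitor, eyes, r
import cv2, json
s=monitor.get_state(); print(s)
for n in ("side","top"):
    f=eyes.grab_frame(n); cv2.imwrite(f"pics/{n}0.png",f["img"][:,:,::-1]); print(n,f["camera_matrix"],f["k1"],f["extrinsics"])
    import pickle; pickle.dump(f,open(f"{n}0.pkl","wb"))
E
```

```text
pics
{'t': 0.0, 'joints': array([-1.35647346,  0.61594878, -0.01263859,  1.42496389,  0.00811698,
        1.10338111, -0.04041719]), 'qvel': array([ 0.0008073 , -0.00153543,  0.00017474, -0.00026869, -0.00129098,
       -0.00105748, -0.00151656]), 'effort': array([ 4.69190509e-04, -4.69210768e+01,  2.59044813e-01, -1.71036601e+01,
        9.88264452e-03,  9.48836154e-03,  8.93010849e-06]), 'tcp_pos': array([0.15482228, 0.6304787 , 0.23009737]), 'eef_rot': array([-1.38229131e-04,  1.20083027e-01,  9.92762968e-01, -1.31813349e-03]), 'wrist_force': array([-0.41773968, -0.96078605, -0.21819715]), 'torque': array([ 0.0069125 , -0.00162506,  0.02711684]), 'gripper_width': 0.0854239354160362}
side [[386.52358886   0.         279.24405176]
 [  0.         386.52358886 211.08682283]
 [  0.           0.           1.        ]] -0.02685989986141533 [[-0.86661662 -0.34705024  0.35851328  0.24049648]
 [-0.49883186  0.58539844 -0.63912084  0.59735738]
 [ 0.01193392 -0.73271059 -0.68043573  0.74575579]
 [ 0.          0.          0.          1.        ]]
top [[389.31253329   0.         285.96766806]
 [  0.         389.31253329 210.85669158]
 [  0.           0.           1.        ]] -0.012746116972413115 [[-2.78961703e-02 -9.88592721e-01  1.48007555e-01  4.13518897e-01]
 [-9.99604731e-01  2.81055760e-02 -6.76830077e-04 -5.01917083e-03]
 [-3.49072829e-03 -1.47967933e-01 -9.88985999e-01  1.16132631e+00]
 [ 0.00000000e+00  0.00000000e+00  0.00000000e+00  1.00000000e+00]]
```

View pics/side0.png

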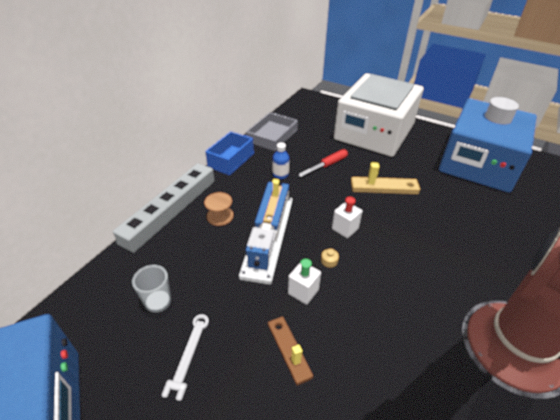

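View pics/top0.png

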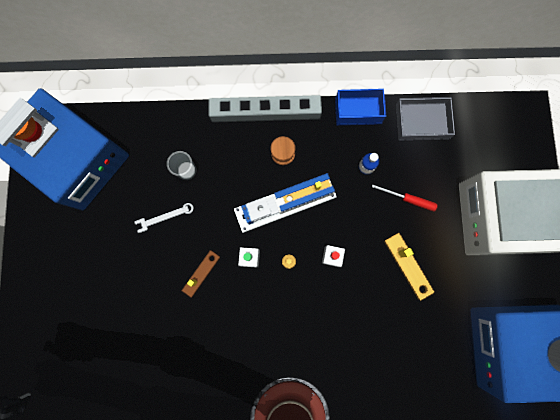

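The top view shows the bed with the clevis at about (260,207) and the handle at about (319,185). The red pin is at (334,255), green at (248,257), and decoy links at (200,273) and (410,265). I'll enlarge both views.

```bash
cat > h.py <<'E'
import numpy as np, cv2, pickle
def load(n): return pickle.load(open(n+".pkl","rb"))
def ray(f,uv):
    K=np.array(f["camera_matrix"]);k=f["k1"];d=np.array([(uv[0]-K[0,2])/K[0,0],(uv[1]-K[1,2])/K[1,1]])
    x=d.copy()
    for _ in range(20): x=d/(1+k*(x@x))
    E=np.array(f["extrinsics"]);return E[:3,3],E[:3,:3]@np.r_[x,1]
def atz(f,uv,z):
    o,d=ray(f,uv);return o+d*(z-o[2])/d[2]
def tri(f1,u1,f2,u2):
    o,d=ray(f1,u1);p,e=ray(f2,u2);d=d/np.linalg.norm(d);e=e/np.linalg.norm(e)
    t=np.linalg.lstsq(np.c_[d,-e],p-o,rcond=None)[0];a=o+d*t[0];b=p+e*t[1];return (a+b)/2,np.linalg.norm(a-b)
def proj(f,P):
    E=np.array(f["extrinsics"]);c=E[:3,:3].T@(np.asarray(P)-E[:3,3]);x=c[:2]/c[2];x=x*(1+f["k1"]*(x@x));K=np.array(f["camera_matrix"]);return x*[K[0,0],K[1,1]]+K[:2,2]
def crop(f,name,x0,y0,x1,y1,s):
    im=cv2.resize(f["img"][y0:y1,x0:x1,::-1],None,fx=s,fy=s,interpolation=cv2.INTER_CUBIC)
    for x in range((x0+9)//10*10,x1,10):
        cv2.line(im,((x-x0)*s,0),((x-x0)*s,6),(0,255,255),1)
        if x%20==0: cv2.putText(im,str(x),((x-x0)*s,18),0,.4,(0,255,255),1)
    for y in range((y0+9)//10*10,y1,10):
        cv2.line(im,(0,(y-y0)*s),(6,(y-y0)*s),(0,255,255),1)
        if y%20==0: cv2.putText(im,str(y),(8,(y-y0)*s+4),0,.4,(0,255,255),1)
    cv2.imwrite("pics/"+name+".png",im)
E
python3 - <<'E'
from h import *
crop(load("top0"),"t0c",225,165,355,275,6)
crop(load("side0"),"s0c",230,160,370,300,4)
crop(load("side0"),"s0d",236,175,300,275,6)
E
```

```text
(no output)
```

View pics/t0c.png

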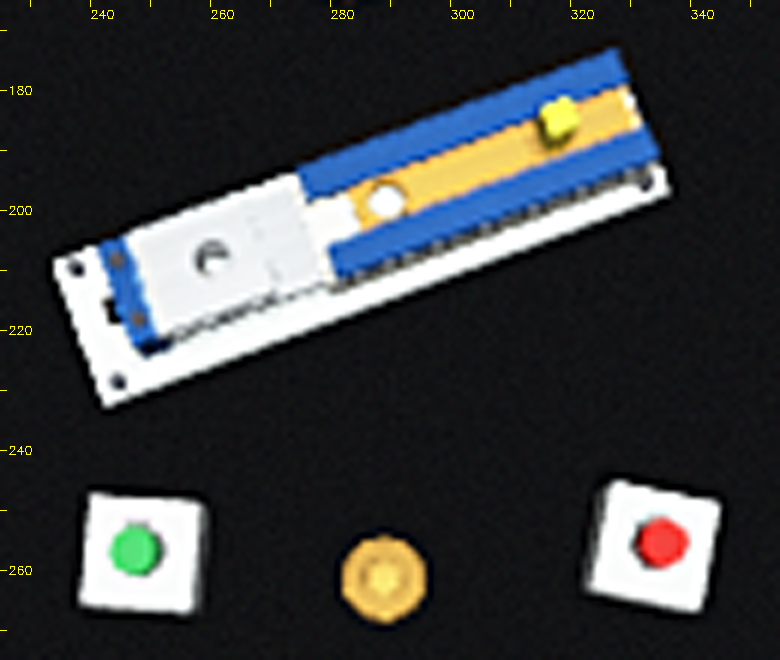

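View pics/s0c.png

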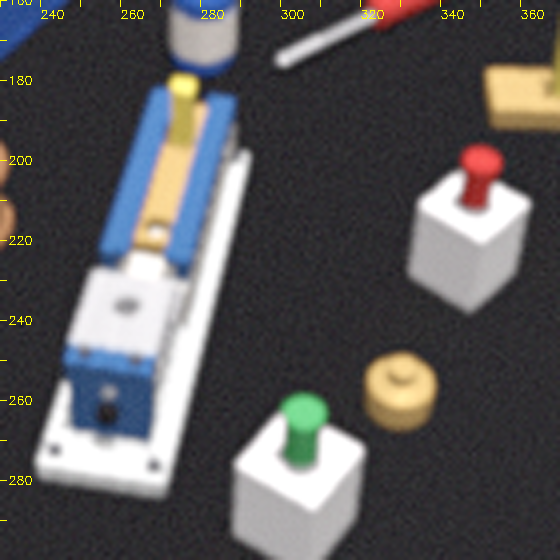

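View pics/s0d.png

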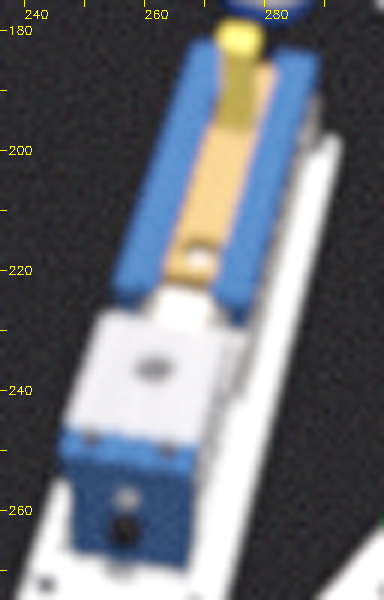

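Run:
```python
from h import *
np.set_printoptions(precision=4,suppress=True)
t=load("top0");s=load("side0")
T=lambda x,y:(225+x/6-.5,165+y/6-.5)
S=lambda x,y:(236+x/6-.5,175+y/6-.5)
S4=lambda x,y:(230+x/4-.5,160+y/4-.5)
for n,a,b,z in [("hole",T(212,258),S(153,368),.08),("eye",T(386,200),S(199,259),.063),("handle",T(560,116),S(238,36),.111),("red",T(660,541),S4(482,157),.102),("green",T(135,549),S4(304,410),.102)]:
    print(n,tri(t,a,s,b),atz(t,a,z),atz(s,b,z))
c=[atz(t,T(*p),.015)for p in[(52,260),(107,408),(670,190)]]
print(c,[np.linalg.norm(c[0]-c[1]),np.linalg.norm(c[1]-c[2])],np.degrees(np.arctan2(*(c[1]-c[2])[[1,0]])))
c=[atz(t,T(*p),.064)for p in[(608,480),(720,498),(702,612),(588,592)]]; print("redstand",c,np.mean(c,0))
```

```text
hole (array([0.5868, 0.0674, 0.0783]), np.float64(0.0009118363837178132)) [0.587  0.0675 0.08  ] [0.5855 0.0686 0.08  ]
eye (array([ 0.616 , -0.0154,  0.0554]), np.float64(0.001583933641892742)) [ 0.6154 -0.015   0.063 ] [ 0.6111 -0.0088  0.063 ]
handle (array([ 0.6432, -0.0957,  0.1114]), np.float64(0.0003181881439062945)) [ 0.6435 -0.0956  0.111 ] [ 0.6434 -0.0961  0.111 ]
red (array([ 0.4473, -0.1334,  0.1068]), np.float64(0.002251666517742178)) [ 0.4485 -0.1337  0.102 ] [ 0.4477 -0.1392  0.102 ]
green (array([0.4514, 0.1031, 0.1018]), np.float64(0.00048213968906594875)) [0.4516 0.1031 0.102 ] [0.451  0.1032 0.102 ]
[array([0.5987, 0.1514, 0.015 ]), array([0.5241, 0.1249, 0.015 ]), array([ 0.6252, -0.1573,  0.015 ])] [np.float64(0.07913221576614352), np.float64(0.2997029179674689)] 109.72340797567294
redstand [array([ 0.4789, -0.1152,  0.064 ]), array([ 0.469 , -0.1673,  0.064 ]), array([ 0.4164, -0.1563,  0.064 ]), array([ 0.4271, -0.1037,  0.064 ])] [ 0.4479 -0.1356  0.064 ]
```

```bash
cat >> h.py <<'E'
from scipy.spatial.transform import Rotation as R
np.set_printoptions(precision=4,suppress=True)
def tool(s):
    q=s["eef_rot"];return R.from_quat([q[1],q[2],q[3],q[0]])
def plan(s,pos,az):
    Rm=tool(s);sh=Rm.inv().apply(np.asarray(pos)-s["tcp_pos"])*1000
    a=np.radians(az);x=np.array([np.cos(a),np.sin(a),0]);z=np.array([0,0,-1.]);G=R.from_matrix(np.c_[x,np.cross(z,x),z])
    print("shift",sh.round(2),"rot",(Rm.inv()*G).as_rotvec().round(4))
def st():
    from rig import monitor
    s=monitor.get_state();x=tool(s).as_matrix();print("t",s["t"],"tcp",s["tcp_pos"],"xaz",np.degrees(np.arctan2(x[1,0],x[0,0])).round(2),"z",x[:,2],"F",s["wrist_force"],"w",s["gripper_width"]);return s
E
python3 - <<'E'
from h import *
s=st(); plan(s,[.655,-.126,.23],109.5);print(s["joints"])
E
```

```text
t 0.1 tcp [0.1549 0.6306 0.2302] xaz 166.2 z [-0.0005 -0.0023 -1.    ] F [-0.0581 -0.5368  0.1008] w 0.08532855426608922
shift [-666.13 -615.46    1.73] rot [-0.0021  0.0012  0.9897]
[-1.3565  0.6158 -0.0126  1.4248  0.0081  1.1034 -0.0404]
```

Emit:
{"fn": "send_rows", "kwargs": {"increments": [[[-333, -308, 0], [0, 0, 0.5]], [[-333, -308, 0], [0, 0, 0.5]], [[-333, -308, 0], [0, 0, 0.5]], [[-333, -308, 0], [0, 0, 0.5]], [[-666, -615, 2], [-0.002, 0.001, 0.99]], [[-666, -615, 2], [-0.002, 0.001, 0.99]], [[-666, -615, 2], [-0.002, 0.001, 0.99]], [[-666, -615, 2], [-0.002, 0.001, 0.99]], [[-666, -615, 2], [-0.002, 0.001, 0.99]], [[-666, -615, 2], [-0.002, 0.001, 0.99]]], "gripper": 255, "newtons": 40}}

```text
t: 1.35
tcp_pos: [0.5004, 0.1084, 0.23]
eef_rot: [-0.001, 0.577, 0.817, 0.001]
wrist_force: [0.8, 1.3, -0.1]
gripper_width: -0.0002
```

Run:
```python
from h import *
s=st(); plan(s,[.655,-.126,.23],109.5);print(s["joints"])
```

```text
t 1.35 tcp [0.5004 0.1084 0.23  ] xaz 109.52 z [ 0.0002  0.0023 -1.    ] F [ 0.8212  1.2525 -0.0651] w -0.00021541065223637957
shift [-272.61   67.43   -0.55] rot [ 0.001  -0.0022  0.0003]
[-0.4853  0.4162  0.3303  1.8276 -0.1679  0.9242  0.2609]
```

Emit:
{"fn": "send_rows", "kwargs": {"increments": [[[-272, 67, 0], [0, 0, 0]], [[-272, 67, 0], [0, 0, 0]], [[-272, 67, 0], [0, 0, 0]], [[-272, 67, 0], [0, 0, 0]], [[-272, 67, 0], [0, 0, 0]], [[-272, 67, 0], [0, 0, 0]], [[-272, 67, 0], [0, 0, 0]]]}}

```text
t: 2.22
tcp_pos: [0.6531, -0.1225, 0.2291]
eef_rot: [-0.002, 0.577, 0.817, 0.001]
wrist_force: [0.1, 0.3, -0.3]
gripper_width: 0.0001
```

Run:
```python
from h import *
s=st(); plan(s,[.655,-.126,.085],109.5)
```

```text
t 2.225 tcp [ 0.6531 -0.1225  0.2291] xaz 109.56 z [-0.0011  0.0039 -1.    ] F [ 0.0768  0.3399 -0.2713] w 0.00010997164392815602
shift [ -4.47   0.57 144.08] rot [ 0.0003 -0.004   0.001 ]
```

Emit:
{"fn": "send_rows", "kwargs": {"increments": [[[-4, 0.5, 50], [0, -0.003, 0]], [[-4, 0.5, 100], [0, -0.003, 0]], [[-4, 0.5, 144], [0, -0.003, 0]], [[-4, 0.5, 144], [0, -0.003, 0]], [[-4, 0.5, 144], [0, -0.003, 0]]]}}

```text
t: 2.85
tcp_pos: [0.6568, -0.1267, 0.0879]
eef_rot: [0.002, 0.577, 0.817, 0.001]
wrist_force: [0.3, 0.6, 0.5]
gripper_width: 0.0003
```

Run:
```python
from h import *
from rig import eyes
s=st()
for n in("top","side"):
    f=eyes.grab_frame(n);pickle.dump(f,open(n+"1.pkl","wb"))
crop(load("top1"),"t1c",225,145,365,275,5)
crop(load("side1"),"s1c",236,145,336,275,5)
```

```text
t 2.85 tcp [ 0.6568 -0.1267  0.0879] xaz 109.57 z [ 0.0048 -0.0011 -1.    ] F [0.3405 0.5953 0.5384] w 0.00026838083353337885
```

View pics/t1c.png

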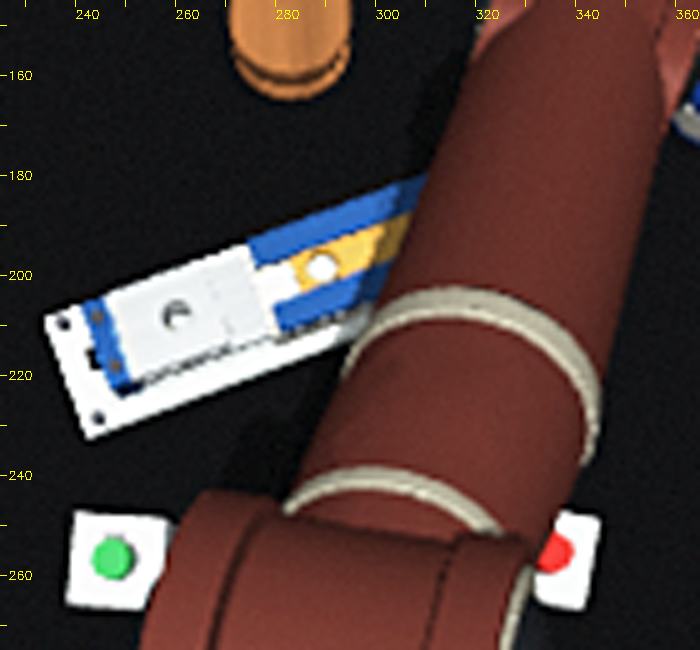

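View pics/s1c.png

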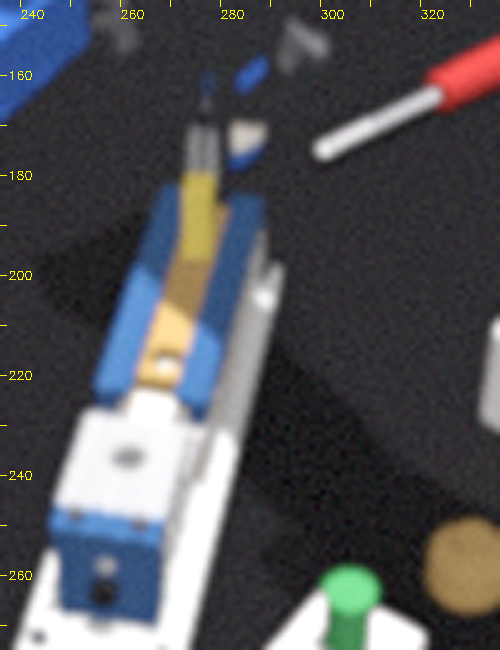

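Emit:
{"fn": "send_rows", "kwargs": {"increments": [[[4, 0, 0], [0, 0, 0]], [[8, 0, 0], [0, 0, 0]], [[12, 0, 0], [0, 0, 0]], [[16, 0, 0], [0, 0, 0]], [[20, 0, 0], [0, 0, 0]], [[25, 0, 0], [0, 0, 0]], [[30, 0, 0], [0, 0, 0]], [[35, 0, 0], [0, 0, 0]], [[40, 0, 0], [0, 0, 0]], [[45, 0, 0], [0, 0, 0]]]}}

```text
t: 4.2
tcp_pos: [0.6405, -0.0849, 0.0859]
eef_rot: [0.001, 0.577, 0.817, 0.0]
wrist_force: [1.5, -2.7, -0.0]
gripper_width: -0.0003
```

Run:
```python
from h import *
s=st()
from rig import eyes
for n in("top","side"):
    f=eyes.grab_frame(n);pickle.dump(f,open(n+"2.pkl","wb"))
a=load("top2");b=load("side2")
crop(a,"t2c",235,165,325,235,7)
crop(b,"s2c",236,145,336,275,5)
d=np.array([np.cos(np.radians(109.5)),np.sin(np.radians(109.5))]);print((s["tcp_pos"][:2]-[.587,.0678])@d)
```

```text
t 4.2 tcp [ 0.6405 -0.0849  0.0859] xaz 109.48 z [ 0.0019 -0.0011 -1.    ] F [ 1.5062 -2.7223 -0.0412] w -0.00027835626964422796
-0.1618023704151909
```

View pics/t2c.png

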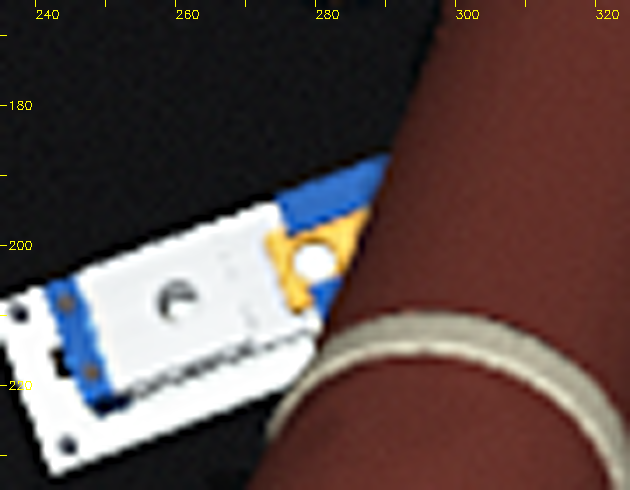

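View pics/s2c.png

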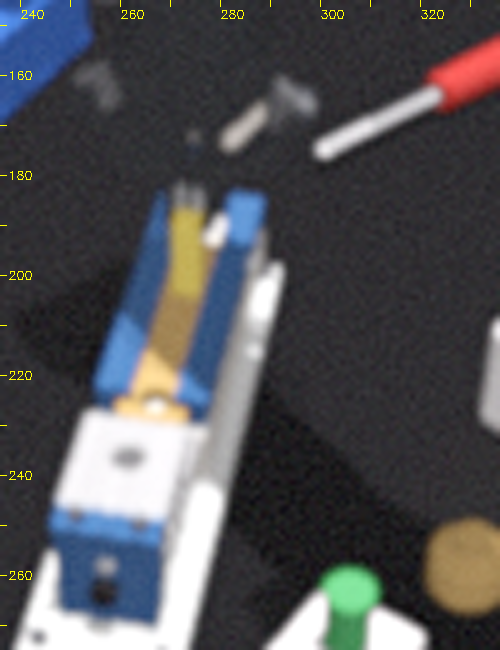

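Run:
```python
from h import *
t=load("top2")
e=atz(t,(235+315/7-.5,165+261/7-.5),.063);h=atz(t,(235+178/7-.5,165+303/7-.5),.08);print(e,h,np.linalg.norm((e-h)[:2]),np.degrees(np.arctan2(*(h-e)[[1,0]])))
```

```text
[0.6047 0.012  0.063 ] [0.5862 0.0672 0.08  ] 0.0582203235254377 108.53361045120322
```

Emit:
{"fn": "send_rows", "kwargs": {"increments": [[[5, 0, 0], [0, 0, 0]], [[10, 0, 0], [0, 0, 0]], [[15, 0, 0], [0, 0, 0]], [[20, 0, 0], [0, 0, 0]], [[25, 0, 0], [0, 0, 0]], [[30, 0, 0], [0, 0, 0]], [[35, 0, 0], [0, 0, 0]], [[40, 0, 0], [0, 0, 0]], [[45, 0, 0], [0, 0, 0]], [[48, 0, 0], [0, 0, 0]]]}}

```text
t: 5.55
tcp_pos: [0.6246, -0.0397, 0.0859]
eef_rot: [0.001, 0.577, 0.817, 0.0]
wrist_force: [0.8, -4.0, 2.8]
gripper_width: -0.0
```

Run:
```python
from h import *
s=st()
from rig import eyes
for n in("top","side"):
    f=eyes.grab_frame(n);pickle.dump(f,open(n+"3.pkl","wb"))
crop(load("top3"),"t3c",235,175,315,235,9)
crop(load("side3"),"s3c",236,185,306,275,6)
d=np.array([np.cos(np.radians(109.5)),np.sin(np.radians(109.5))]);print((s["tcp_pos"][:2]-[.587,.0678])@d)
```

```text
t 5.55 tcp [ 0.6246 -0.0397  0.0859] xaz 109.5 z [ 0.0021 -0.0011 -1.    ] F [ 0.8218 -4.0193  2.7769] w -1.4608510518232701e-06
-0.11384741685718304
```

View pics/t3c.png

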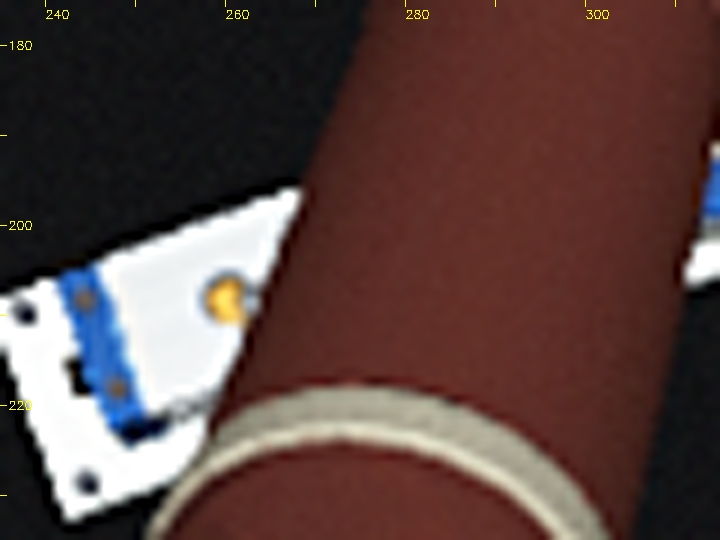

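View pics/s3c.png

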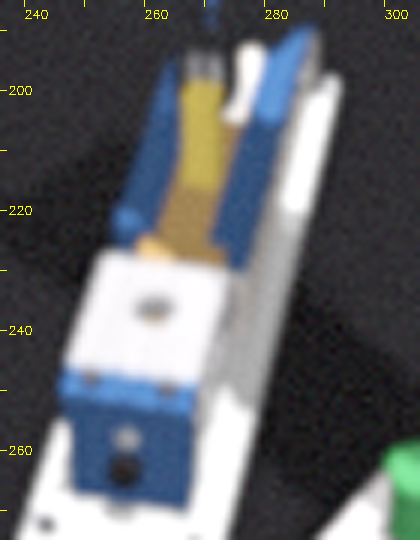

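Emit:
{"fn": "send_rows", "kwargs": {"increments": [[[1, 0, 0], [0, 0, 0]], [[2, 0, 0], [0, 0, 0]], [[3, 0, 0], [0, 0, 0]], [[4, 0, 0], [0, 0, 0]], [[4.5, 0, 0], [0, 0, 0]], [[5, 0, 0], [0, 0, 0]]]}}

```text
t: 6.4
tcp_pos: [0.623, -0.0354, 0.0858]
eef_rot: [0.001, 0.577, 0.816, 0.0]
wrist_force: [2.9, -4.9, 4.0]
gripper_width: 0.0001
```

Emit:
{"fn": "send_rows", "kwargs": {"increments": [[[0.5, 0, 0], [0, 0, 0]], [[1, 0, 0], [0, 0, 0]]]}}

```text
t: 6.65
tcp_pos: [0.6227, -0.0345, 0.0859]
eef_rot: [0.001, 0.577, 0.816, 0.0]
wrist_force: [2.5, -3.8, 3.0]
gripper_width: -0.0001
```

Emit:
{"fn": "send_rows", "kwargs": {"increments": [[[0.5, 0, 0], [0, 0, 0]], [[1, 0, 0], [0, 0, 0]]]}}

```text
t: 6.9
tcp_pos: [0.6224, -0.0336, 0.0859]
eef_rot: [0.001, 0.577, 0.816, 0.0]
wrist_force: [1.8, -5.2, 3.4]
gripper_width: -0.0001
```

Run:
```python
from h import *
s=st()
d=np.array([np.cos(np.radians(109.5)),np.sin(np.radians(109.5))]);print((s["tcp_pos"][:2]-[.587,.0678])@d, s["wrist_force"][:2]@d)
```

```text
t 6.9 tcp [ 0.6224 -0.0336  0.0859] xaz 109.47 z [ 0.0022 -0.0013 -1.    ] F [ 1.8428 -5.1661  3.4349] w -6.893974977630139e-05
-0.10739700241912643 -5.484961308468635
```

Emit:
{"fn": "send_rows", "kwargs": {"increments": [[[0.5, 0, 0], [0, 0, 0]], [[1, 0, 0], [0, 0, 0]], [[1, 0, 0], [0, 0, 0]]]}}

```text
t: 7.28
tcp_pos: [0.6221, -0.0326, 0.0859]
eef_rot: [0.001, 0.577, 0.817, 0.0]
wrist_force: [1.1, -4.8, 3.8]
gripper_width: -0.0003
```

Emit:
{"fn": "send_rows", "kwargs": {"increments": [[[0.3, 0, 0], [0, 0, 0]], [[0.6, 0, 0], [0, 0, 0]]]}}

```text
t: 7.52
tcp_pos: [0.622, -0.0325, 0.086]
eef_rot: [0.002, 0.577, 0.816, 0.0]
wrist_force: [1.5, -5.2, 3.8]
gripper_width: 0.0003
```

Run:
```python
from h import *
s=st()
from rig import eyes
for n in("top",):
    f=eyes.grab_frame(n);pickle.dump(f,open(n+"4.pkl","wb"))
crop(load("top4"),"t4c",245,190,275,220,18)
d=np.array([np.cos(np.radians(109.5)),np.sin(np.radians(109.5))]);print((s["tcp_pos"][:2]-[.587,.0678])@d, s["wrist_force"][:2]@d)
```

```text
t 7.525 tcp [ 0.622  -0.0325  0.086 ] xaz 109.46 z [ 0.0027 -0.0019 -1.    ] F [ 1.5314 -5.2085  3.7852] w 0.0003466924212387034
-0.10619385901558398 -5.420907756145821
```

View pics/t4c.png

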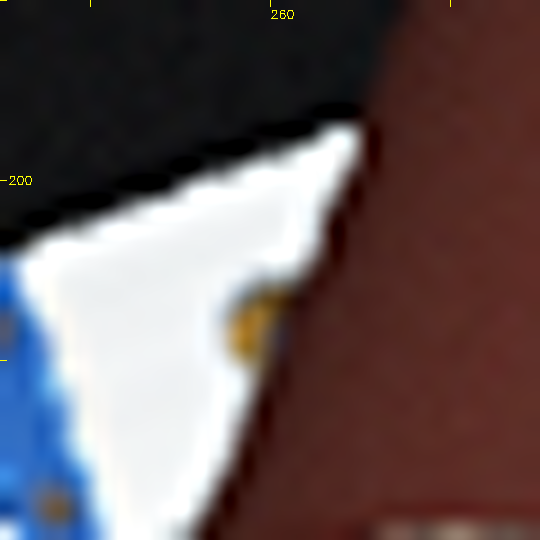

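Emit:
{"fn": "send_rows", "kwargs": {"increments": [[[0.2, 0, 0], [0, 0, 0]], [[0.4, 0, 0], [0, 0, 0]], [[0.4, 0, 0], [0, 0, 0]]]}}

```text
t: 7.95
tcp_pos: [0.6218, -0.0318, 0.0859]
eef_rot: [0.001, 0.577, 0.816, 0.0]
wrist_force: [0.6, -4.7, 4.8]
gripper_width: -0.0001
```

```bash
cat > q.py <<'E'
from h import *
s=st()
d=np.array([np.cos(np.radians(109.5)),np.sin(np.radians(109.5))]);print((s["tcp_pos"][:2]-[.587,.0678])@d, s["wrist_force"][:2]@d,s["torque"])
E
python3 q.py
```

```text
t 7.95 tcp [ 0.6218 -0.0318  0.0859] xaz 109.47 z [ 0.0023 -0.0014 -1.    ] F [ 0.5564 -4.7021  4.7763] w -0.00014590448812818366
-0.10545535282162811 -4.618141253208857 [-0.9688 -0.2968  0.0027]
```

Emit:
{"fn": "send_rows", "kwargs": {"increments": [[[0.2, 0, 0], [0, 0, 0]], [[0.4, 0, 0], [0, 0, 0]], [[0.4, 0, 0], [0, 0, 0]]]}}

```text
t: 8.32
tcp_pos: [0.6217, -0.0317, 0.086]
eef_rot: [0.002, 0.577, 0.816, 0.0]
wrist_force: [1.7, -5.8, 3.8]
gripper_width: -0.0001
```

```bash
python3 q.py
```

```text
t 8.325 tcp [ 0.6217 -0.0317  0.086 ] xaz 109.46 z [ 0.0026 -0.0018 -1.    ] F [ 1.6975 -5.7808  3.7894] w -5.636145588694193e-05
-0.10536291266100065 -6.0158985216740914 [-1.0658 -0.3288 -0.0287]
```

Emit:
{"fn": "send_rows", "kwargs": {"increments": [[[0.2, 0, 0], [0, 0, 0]], [[0.4, 0, 0], [0, 0, 0]], [[0.4, 0, 0], [0, 0, 0]]]}}

```text
t: 8.7
tcp_pos: [0.6215, -0.031, 0.086]
eef_rot: [0.001, 0.577, 0.816, 0.0]
wrist_force: [0.4, -5.5, 3.7]
gripper_width: -0.0001
```

```bash
python3 q.py
```

```text
t 8.7 tcp [ 0.6215 -0.031   0.086 ] xaz 109.47 z [ 0.0024 -0.0015 -1.    ] F [ 0.4072 -5.4593  3.6905] w -0.00011321380250220006
-0.10468577287690967 -5.282122718160508 [-1.0305 -0.3293 -0.0056]
```

Emit:
{"fn": "send_rows", "kwargs": {"increments": [[[0.2, 0, 0], [0, 0, 0]], [[0.4, 0, 0], [0, 0, 0]], [[0.4, 0, 0], [0, 0, 0]]]}}

```text
t: 9.07
tcp_pos: [0.6214, -0.0307, 0.086]
eef_rot: [0.001, 0.577, 0.816, 0.0]
wrist_force: [1.6, -5.2, 3.4]
gripper_width: -0.0001
```

```bash
python3 q.py
```

```text
t 9.075 tcp [ 0.6214 -0.0307  0.086 ] xaz 109.47 z [ 0.0025 -0.0015 -1.    ] F [ 1.5873 -5.1767  3.4114] w -6.960533375233986e-05
-0.10437641201899908 -5.409607346170942 [-1.0463 -0.3442 -0.0054]
```

Emit:
{"fn": "send_rows", "kwargs": {"increments": [[[0.2, 0, 0], [0, 0, 0]], [[0.4, 0, 0], [0, 0, 0]], [[0.4, 0, 0], [0, 0, 0]]]}}

```text
t: 9.45
tcp_pos: [0.6213, -0.0304, 0.086]
eef_rot: [0.001, 0.577, 0.816, 0.0]
wrist_force: [1.9, -5.3, 4.7]
gripper_width: -0.0001
```

```bash
python3 q.py
```

```text
t 9.45 tcp [ 0.6213 -0.0304  0.086 ] xaz 109.47 z [ 0.0025 -0.0016 -1.    ] F [ 1.859  -5.291   4.7433] w -0.00011501349014502123
-0.10398244037707019 -5.60804249790615 [-0.9972 -0.4242  0.0141]
```

Emit:
{"fn": "send_rows", "kwargs": {"increments": [[[0.2, 0, 0], [0, 0, 0]], [[0.4, 0, 0], [0, 0, 0]], [[0.4, 0, 0], [0, 0, 0]]]}}

```text
t: 9.82
tcp_pos: [0.6212, -0.03, 0.086]
eef_rot: [0.001, 0.577, 0.816, 0.0]
wrist_force: [1.6, -4.6, 4.1]
gripper_width: 0.0002
```

```bash
python3 q.py
```

```text
t 9.825 tcp [ 0.6212 -0.03    0.086 ] xaz 109.47 z [ 0.0025 -0.0015 -1.    ] F [ 1.5786 -4.6277  4.0796] w 0.0001542031461601203
-0.1035489816027414 -4.889180421966684 [-1.0049 -0.3527 -0.0243]
```

Emit:
{"fn": "send_rows", "kwargs": {"increments": [[[0.2, 0, 0], [0, 0, 0]], [[0.4, 0, 0], [0, 0, 0]], [[0.4, 0, 0], [0, 0, 0]]]}}

```text
t: 10.2
tcp_pos: [0.6211, -0.0296, 0.086]
eef_rot: [0.002, 0.577, 0.816, 0.0]
wrist_force: [1.6, -5.2, 4.3]
gripper_width: 0.0
```

```bash
python3 q.py
```

```text
t 10.2 tcp [ 0.6211 -0.0296  0.086 ] xaz 109.47 z [ 0.0026 -0.0016 -1.    ] F [ 1.619  -5.175   4.3047] w 1.3923459729829758e-05
-0.10319994169351578 -5.418602483586567 [-1.0047 -0.3263  0.0549]
```

Emit:
{"fn": "send_rows", "kwargs": {"increments": [[[0.2, 0, 0], [0, 0, 0]], [[0.4, 0, 0], [0, 0, 0]], [[0.4, 0, 0], [0, 0, 0]]]}}

```text
t: 10.58
tcp_pos: [0.621, -0.0296, 0.086]
eef_rot: [0.002, 0.577, 0.816, -0.0]
wrist_force: [1.7, -5.7, 4.1]
gripper_width: 0.0
```

```bash
python3 q.py
```

```text
t 10.575 tcp [ 0.621  -0.0296  0.086 ] xaz 109.45 z [ 0.0029 -0.002  -1.    ] F [ 1.698  -5.737   4.0576] w 1.8490640116485738e-05
-0.10316026385017868 -5.974718729286401 [-1.179  -0.4115 -0.0366]
```

Emit:
{"fn": "send_rows", "kwargs": {"increments": [[[0.2, 0, 0], [0, 0, 0]], [[0.4, 0, 0], [0, 0, 0]], [[0.4, 0, 0], [0, 0, 0]]]}}

```text
t: 10.95
tcp_pos: [0.621, -0.0295, 0.086]
eef_rot: [0.002, 0.578, 0.816, -0.0]
wrist_force: [2.6, -5.1, 4.1]
gripper_width: -0.0
```

```bash
python3 q.py
```

```text
t 10.95 tcp [ 0.621  -0.0295  0.086 ] xaz 109.45 z [ 0.0031 -0.0026 -1.    ] F [ 2.6096 -5.1233  4.066 ] w -4.704406753399499e-06
-0.10310712758697685 -5.700522648141886 [-1.1766 -0.4376  0.0132]
```

Emit:
{"fn": "send_rows", "kwargs": {"increments": [[[0.2, 0, 0], [0, 0, 0]], [[0.4, 0, 0], [0, 0, 0]], [[0.4, 0, 0], [0, 0, 0]]]}}

```text
t: 11.32
tcp_pos: [0.621, -0.0295, 0.086]
eef_rot: [0.002, 0.578, 0.816, -0.0]
wrist_force: [1.9, -6.3, 3.8]
gripper_width: 0.0001
```

```bash
python3 q.py
```

```text
t 11.325 tcp [ 0.621  -0.0295  0.086 ] xaz 109.43 z [ 0.0034 -0.003  -1.    ] F [ 1.9448 -6.2616  3.7956] w 9.76839990009143e-05
-0.1031020210992013 -6.551649677602327 [-1.3297 -0.474  -0.0345]
```

Emit:
{"fn": "send_rows", "kwargs": {"increments": [[[0.3, 0, 0], [0, 0, 0]], [[0.6, 0, 0], [0, 0, 0]], [[0.6, 0, 0], [0, 0, 0]]]}}

```text
t: 11.7
tcp_pos: [0.6209, -0.0295, 0.0861]
eef_rot: [0.003, 0.578, 0.816, -0.0]
wrist_force: [3.0, -7.2, 2.8]
gripper_width: 0.0002
```

```bash
python3 q.py
```

```text
t 11.7 tcp [ 0.6209 -0.0295  0.0861] xaz 109.41 z [ 0.0039 -0.0038 -1.    ] F [ 3.0263 -7.2422  2.7992] w 0.00022044731033861364
-0.10308116344921046 -7.836962897273671 [-1.4214 -0.6113  0.0477]
```

Emit:
{"fn": "send_rows", "kwargs": {"increments": [[[-4, 0, 0], [0, 0, 0]], [[-14, 0, 0], [0, 0, 0]], [[-22, 0, 0], [0, 0, 0]], [[-24, 0, -40], [0, 0, 0]], [[-60, 0, -90], [0, 0, 0]], [[-110, 0, -130], [0, 0, 0]], [[-170, -30, -130], [0, 0, 0]], [[-200, -60, -130], [0, 0, 0]], [[-200, -60, -130], [0, 0, 0]]], "gripper": 0}}

```text
t: 12.82
tcp_pos: [0.6264, -0.2428, 0.2158]
eef_rot: [0.001, 0.581, 0.814, -0.002]
wrist_force: [-0.4, -0.2, 0.2]
gripper_width: 0.0853
```

Run:
```python
from h import *
s=st()
from rig import eyes
for n in("top","side"):
    f=eyes.grab_frame(n);pickle.dump(f,open(n+"5.pkl","wb"))
crop(load("top5"),"t5c",225,165,355,275,6)
crop(load("top5"),"t5h",245,190,275,220,18)
crop(load("side5"),"s5c",236,185,366,275,6)
```

```text
t 12.825 tcp [ 0.6264 -0.2428  0.2158] xaz 108.89 z [-0.0015 -0.0041 -1.    ] F [-0.4176 -0.21    0.159 ] w 0.08525942278485078
```

View pics/t5c.png

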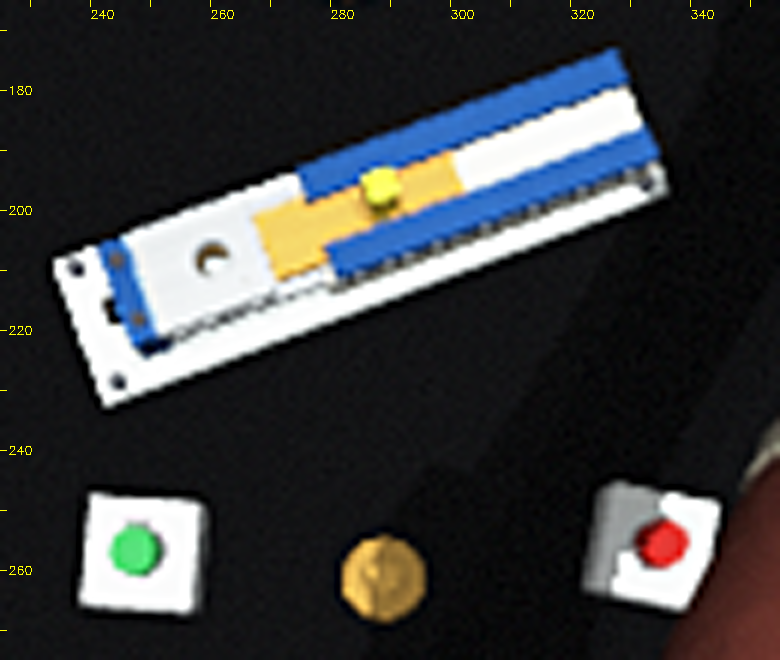

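View pics/t5h.png

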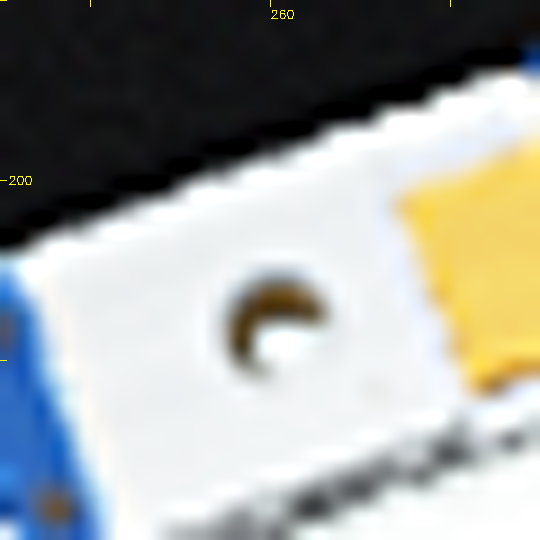

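View pics/s5c.png

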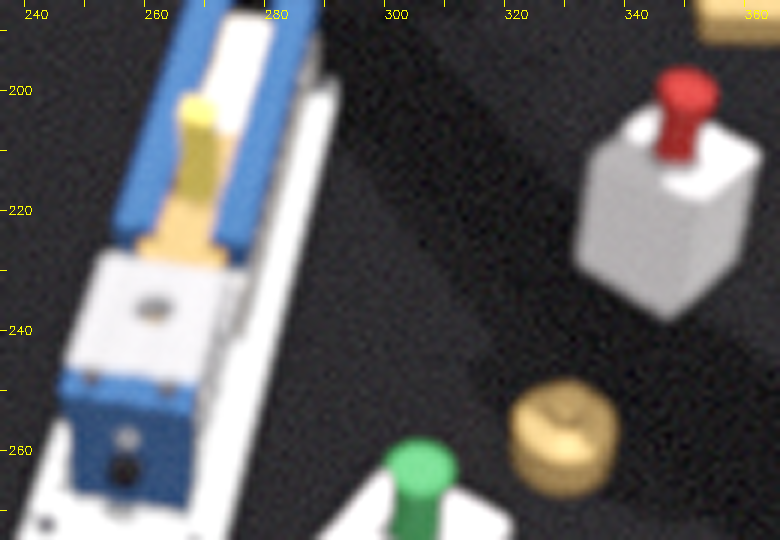

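Run:
```python
from h import *
t=load("top5");s=load("side5")
T=lambda x,y:(225+x/6-.5,165+y/6-.5)
S=lambda x,y:(236+x/6-.5,185+y/6-.5)
print(tri(t,T(661,542),s,S(687,88)),atz(t,T(661,542),.102),atz(s,S(687,88),.102))
h=np.array([.587,.0678]);p=atz(t,T(381,188),.111);print("handle",p,np.linalg.norm(p[:2]-h))
h=atz(t,(259.9,207.5),.08);print(h, atz(s,S(155,308),.08))
print("standtop side",[atz(s,S(*q),.064) for q in[(763,155),(697,198)]])
c=st(); plan(c,[.448,-.135,.14],109.5);plan(c,[.448,-.135,.073],109.5)
```

```text
(array([ 0.4471, -0.134 ,  0.105 ]), np.float64(0.0018759265062545365)) [ 0.4481 -0.1341  0.102 ] [ 0.4471 -0.1377  0.102 ]
handle [ 0.6122 -0.0125  0.111 ] 0.08414068559077634
[0.587  0.0673 0.08  ] [0.5848 0.0682 0.08  ]
standtop side [array([ 0.4138, -0.1566,  0.064 ]), array([ 0.4283, -0.1166,  0.064 ])]
t 12.925 tcp [ 0.6297 -0.2355  0.2153] xaz 109.42 z [ 0.0007  0.0014 -1.    ] F [0.5193 0.0684 0.1936] w 0.08519767019093119
shift [ 155.16 -137.99   75.31] rot [ 0.0012 -0.0011 -0.0013]
shift [ 155.08 -138.07  142.31] rot [ 0.0012 -0.0011 -0.0013]
```

Emit:
{"fn": "send_rows", "kwargs": {"increments": [[[50, -45, 0], [0, 0, 0]], [[95, -90, 20], [0, 0, 0]], [[140, -138, 40], [0, 0, 0]], [[155, -138, 70], [0, 0, 0]], [[155, -138, 75], [0, 0, 0]], [[155, -138, 75], [0, 0, 0]], [[155, -138, 75], [0, 0, 0]]]}}

```text
t: 13.8
tcp_pos: [0.4506, -0.1366, 0.1413]
eef_rot: [0.003, 0.577, 0.817, 0.001]
wrist_force: [0.0, -0.5, -0.3]
gripper_width: 0.085
```

Run:
```python
from h import *
c=st(); plan(c,[.448,-.135,.073],109.5)
from rig import eyes
for n in("side","top"):
    f=eyes.grab_frame(n);pickle.dump(f,open(n+"6.pkl","wb"))
crop(load("side6"),"s6c",290,130,410,250,5)
c=st(); plan(c,[.448,-.135,.073],109.5)
```

```text
t 13.8 tcp [ 0.4506 -0.1366  0.1413] xaz 109.49 z [ 0.0048 -0.0021 -1.    ] F [ 0.0421 -0.4965 -0.3472] w 0.08502204099184824
shift [ 2.61 -2.13 68.3 ] rot [ 0.0038  0.0035 -0.0002]
t 13.9 tcp [ 0.4498 -0.1366  0.1411] xaz 109.46 z [ 0.0039 -0.0017 -1.    ] F [-0.4652 -0.4773  0.0403] w 0.08563010493066828
shift [ 2.26 -1.37 68.13] rot [ 0.0031  0.0029 -0.0006]
```

View pics/s6c.png

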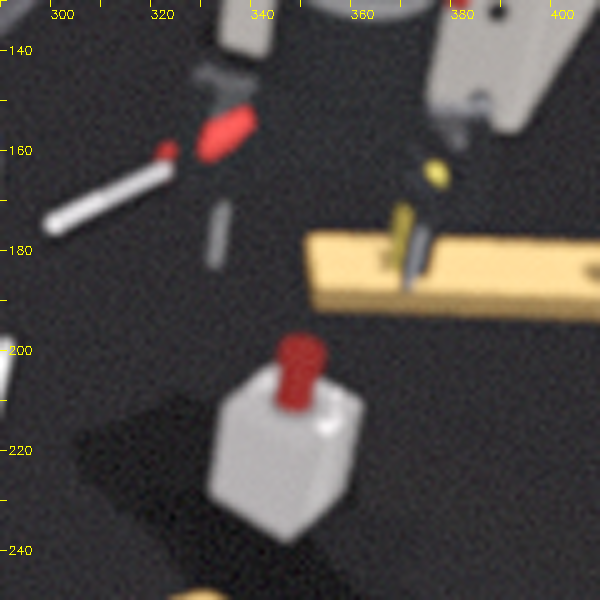

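Emit:
{"fn": "send_rows", "kwargs": {"increments": [[[2.5, -1.5, 20], [0.003, 0.003, 0]], [[2.5, -1.5, 40], [0.003, 0.003, 0]], [[2.5, -1.5, 60], [0.003, 0.003, 0]], [[2.5, -1.5, 68], [0.003, 0.003, 0]], [[2.5, -1.5, 68], [0.003, 0.003, 0]], [[2.5, -1.5, 68], [0.003, 0.003, 0]]]}}

```text
t: 14.65
tcp_pos: [0.4468, -0.1343, 0.0731]
eef_rot: [-0.0, 0.577, 0.817, -0.0]
wrist_force: [-0.5, -0.1, -0.0]
gripper_width: 0.0852
```

Emit:
{"fn": "send_rows", "kwargs": {"increments": [[[0, 0, 0], [0, 0, 0]], [[0, 0, 0], [0, 0, 0]], [[0, 0, 0], [0, 0, 0]], [[0, 0, 0], [0, 0, 0]], [[0, 0, 0], [0, 0, 0]], [[0, 0, 0], [0, 0, 0]]], "gripper": 255, "newtons": 30}}

```text
t: 15.4
tcp_pos: [0.4463, -0.134, 0.0726]
eef_rot: [-0.001, 0.577, 0.817, -0.0]
wrist_force: [0.4, 0.2, 4.5]
gripper_width: 0.0213
```

```bash
python3 q.py
```

```text
t 15.4 tcp [ 0.4463 -0.134   0.0726] xaz 109.49 z [-0.002   0.0011 -1.    ] F [0.4105 0.1557 4.4897] w 0.0213249756157892
-0.14321862796525262 0.009769653573782193 [0.0411 0.0739 0.0315]
```

Emit:
{"fn": "send_rows", "kwargs": {"increments": [[[0, 0, -3], [0, 0, 0]], [[0, 0, -8], [0, 0, 0]], [[0, 0, -20], [0, 0, 0]], [[0, 0, -40], [0, 0, 0]], [[0, 0, -60], [0, 0, 0]], [[0, 0, -85], [0, 0, 0]], [[0, 0, -105], [0, 0, 0]], [[0, 0, -115], [0, 0, 0]], [[0, 0, -115], [0, 0, 0]]], "newtons": 60}}

```text
t: 16.52
tcp_pos: [0.4466, -0.1341, 0.188]
eef_rot: [-0.001, 0.577, 0.817, 0.0]
wrist_force: [0.5, -0.2, -1.0]
gripper_width: 0.0204
```

Run:
```python
from h import *
from rig import eyes
for n in("side",):
    f=eyes.grab_frame(n);pickle.dump(f,open(n+"7.pkl","wb"))
crop(load("side7"),"s7c",290,130,410,250,5)
c=st(); plan(c,[.5865,.0677,.188],109.5)
```

```text
t 16.575 tcp [ 0.4462 -0.1339  0.1874] xaz 109.49 z [-0.0026  0.0012 -1.    ] F [-0.0002  0.273  -1.5038] w 0.020896292424986508
shift [143.26 199.53  -0.75] rot [-0.002  -0.002  -0.0002]
```

View pics/s7c.png

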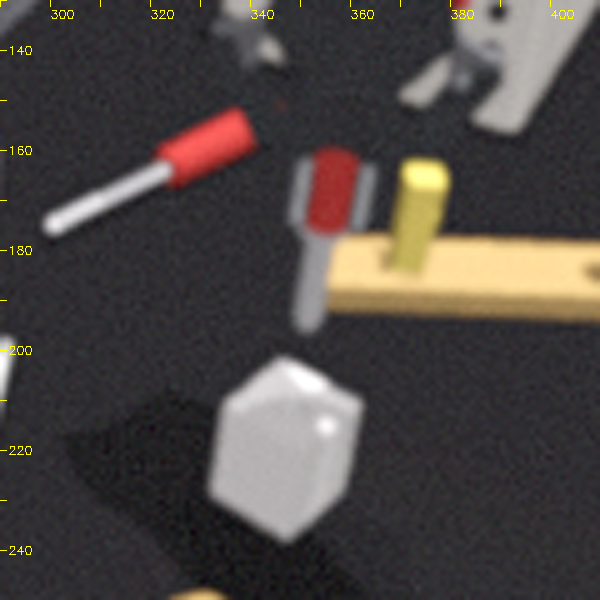

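Run:
```python
from h import *
s=load("side7")
S=lambda x,y:(290+x/5-.5,130+y/5-.5)
# shank axis points at tip, mid, head
for q,z in[((308,326),.1195),((321,236),.178),((333,190),.199)]:
    print(atz(s,S(*q),z))
for z in (.1185,.1785,.2165): print(z,(proj(s,[.4463,-.134,z])+.5-[290,130])*5)
```

```text
[ 0.4456 -0.135   0.1195]
[ 0.4464 -0.1321  0.178 ]
[ 0.4473 -0.1416  0.199 ]
0.1185 [305.7164 328.2267]
0.1785 [322.8275 233.2168]
0.2165 [334.4313 168.6393]
```

Emit:
{"fn": "send_rows", "kwargs": {"increments": [[[25, 35, 0], [0, 0, 0]], [[50, 70, 0], [0, 0, 0]], [[75, 105, 0], [0, 0, 0]], [[100, 140, 0], [-0.001, -0.001, 0]], [[125, 174, 0], [-0.002, -0.002, 0]], [[138, 192, 0], [-0.002, -0.002, 0]], [[143.2, 199.5, 0], [-0.002, -0.002, 0]], [[143.2, 199.5, 0], [-0.002, -0.002, 0]], [[143.2, 199.5, 0], [-0.002, -0.002, 0]]]}}

```text
t: 17.7
tcp_pos: [0.5861, 0.0656, 0.1871]
eef_rot: [0.0, 0.578, 0.816, -0.001]
wrist_force: [-0.7, -0.2, -1.0]
gripper_width: 0.0202
```

Run:
```python
from h import *
c=st(); plan(c,[.5865,.0677,.160],109.5)
```

```text
t 17.7 tcp [0.5861 0.0656 0.1871] xaz 109.35 z [-0.0009 -0.0013 -1.    ] F [-0.6579 -0.2141 -1.0315] w 0.02023860129038644
shift [ 1.83  1.14 27.11] rot [-0.0013  0.0009 -0.0026]
```

Emit:
{"fn": "send_rows", "kwargs": {"increments": [[[0, 0, 10], [0, 0, 0]], [[0, 0, 20], [0, 0, 0]], [[0, 0, 27], [0, 0, 0]], [[0, 0, 27], [0, 0, 0]], [[0, 0, 27], [0, 0, 0]]]}}

```text
t: 18.32
tcp_pos: [0.587, 0.0674, 0.1604]
eef_rot: [0.0, 0.577, 0.817, 0.0]
wrist_force: [-1.0, -0.9, -0.4]
gripper_width: 0.0206
```

Run:
```python
from h import *
from rig import eyes
c=st(); plan(c,[.5865,.0677,.160],109.5)
for n in("side","top"):
    f=eyes.grab_frame(n);pickle.dump(f,open(n+"8.pkl","wb"))
crop(load("side8"),"s8c",226,165,306,255,7)
crop(load("top8"),"t8c",225,165,325,245,6)
c=st(); plan(c,[.5865,.0677,.160],109.5)
```

```text
t 18.325 tcp [0.587  0.0674 0.1604] xaz 109.48 z [ 0.0007 -0.0002 -1.    ] F [-0.9876 -0.9159 -0.4048] w 0.020626120234535094
shift [ 0.44 -0.38  0.44] rot [ 0.0005  0.0005 -0.0003]
t 18.425 tcp [0.5871 0.0674 0.1607] xaz 109.49 z [ 0.0011 -0.0002 -1.    ] F [ 0.671   0.0563 -0.3565] w 0.020500846018883676
shift [ 0.46 -0.47  0.68] rot [ 0.001   0.0005 -0.0003]
```

View pics/s8c.png

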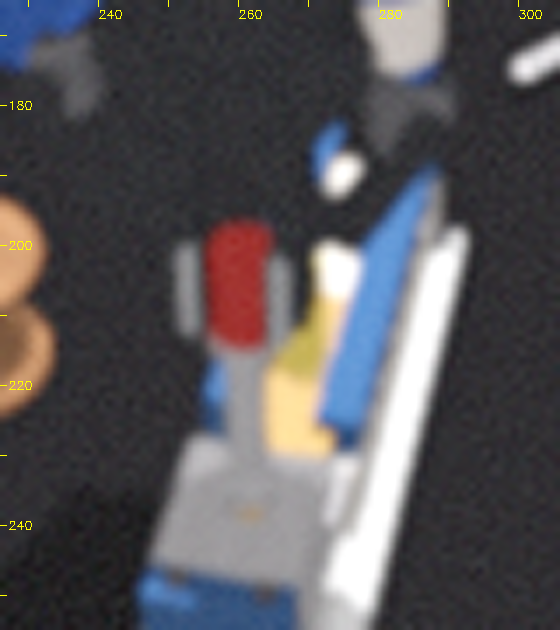

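View pics/t8c.png

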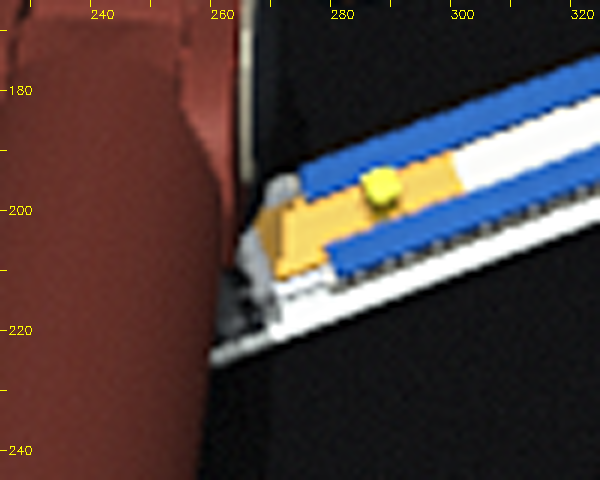

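Run:
```python
from h import *
s=load("side8")
crop(s,"s8d",246,205,276,250,13)
for z in (.0918,.11,.13,.08): print(z,(proj(s,[.587,.0674,z])+.5-[246,205])*13)
for d in (.025,): print((proj(s,[.587,.0674,.0918])+.5-[226,165])*7)
```

```text
0.0918 [196.6813 354.9546]
0.11 [194.545  283.8714]
0.13 [192.1313 203.4483]
0.08 [198.0367 400.0102]
[245.9053 471.1294]
```

View pics/s8d.png

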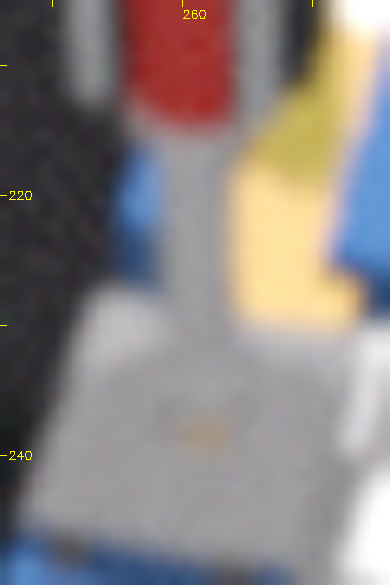

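Emit:
{"fn": "send_rows", "kwargs": {"increments": [[[0.7, -0.6, 3], [0.001, 0, 0]], [[0.7, -0.6, 6], [0.001, 0, 0]], [[0.7, -0.6, 9], [0.001, 0, 0]], [[0.7, -0.6, 11], [0.001, 0, 0]], [[0.7, -0.6, 13], [0.001, 0, 0]], [[0.7, -0.6, 15], [0.001, 0, 0]], [[0.7, -0.6, 15], [0.001, 0, 0]]]}}

```text
t: 19.3
tcp_pos: [0.5859, 0.0679, 0.1452]
eef_rot: [-0.0, 0.577, 0.817, -0.001]
wrist_force: [0.4, 0.2, -0.3]
gripper_width: 0.0208
```

```bash
python3 q.py
```

```text
t 19.3 tcp [0.5859 0.0679 0.1452] xaz 109.48 z [-0.0011 -0.0005 -1.    ] F [ 0.4235  0.1765 -0.3201] w 0.020757302221404896
0.0005008166988346846 0.02497621024294016 [-0.0099  0.0168 -0.0384]
```

Emit:
{"fn": "send_rows", "kwargs": {"increments": [[[0, 0, 1.5], [0, 0, 0]], [[0, 0, 3], [0, 0, 0]], [[0, 0, 4.5], [0, 0, 0]], [[0, 0, 6], [0, 0, 0]], [[0, 0, 6], [0, 0, 0]]]}}

```text
t: 19.92
tcp_pos: [0.5859, 0.0684, 0.1391]
eef_rot: [-0.0, 0.577, 0.817, -0.0]
wrist_force: [-0.9, 1.8, -1.0]
gripper_width: 0.0203
```

```bash
python3 q.py
```

```text
t 19.925 tcp [0.5859 0.0684 0.1391] xaz 109.5 z [-0.001  0.    -1.   ] F [-0.9458  1.8043 -1.01  ] w 0.02030595010782585
0.0009280593426319617 2.0165328693462183 [0.4695 0.0478 0.0092]
```

Emit:
{"fn": "send_rows", "kwargs": {"increments": [[[0.6, 0, 1.5], [0, 0, 0]], [[0.6, 0, 3], [0, 0, 0]], [[0.6, 0, 4.5], [0, 0, 0]], [[0.6, 0, 6], [0, 0, 0]], [[0.6, 0, 7.5], [0, 0, 0]], [[0.6, 0, 9], [0, 0, 0]], [[0.6, 0, 9], [0, 0, 0]]]}}

```text
t: 20.8
tcp_pos: [0.5858, 0.0685, 0.1301]
eef_rot: [-0.0, 0.577, 0.817, -0.0]
wrist_force: [-0.1, 1.5, -1.5]
gripper_width: 0.02
```

```bash
python3 q.py
```

```text
t 20.8 tcp [0.5858 0.0685 0.1301] xaz 109.48 z [-0.0008 -0.0005 -1.    ] F [-0.0633  1.5429 -1.4767] w 0.020012314828254944
0.0010771977480016897 1.475527935081045 [ 0.4083  0.0621 -0.0575]
```

Emit:
{"fn": "send_rows", "kwargs": {"increments": [[[0.5, 0, 1.5], [0, 0, 0]], [[0.5, 0, 3], [0, 0, 0]], [[0.5, 0, 4.5], [0, 0, 0]], [[0.5, 0, 6], [0, 0, 0]], [[0.5, 0, 7.5], [0, 0, 0]], [[0.5, 0, 8], [0, 0, 0]], [[0.5, 0, 8], [0, 0, 0]]]}}

```text
t: 21.68
tcp_pos: [0.5855, 0.0688, 0.1222]
eef_rot: [-0.0, 0.577, 0.817, -0.001]
wrist_force: [0.0, 0.6, -0.5]
gripper_width: 0.0202
```

```bash
python3 q.py
```

```text
t 21.675 tcp [0.5855 0.0688 0.1222] xaz 109.48 z [-0.0011 -0.0008 -1.    ] F [ 0.0358  0.5791 -0.4647] w 0.020214771406511352
0.0014490581462019893 0.5339618312704821 [0.2082 0.0612 0.0216]
```

Emit:
{"fn": "send_rows", "kwargs": {"increments": [[[0.2, 0, 1.5], [0, 0, 0]], [[0.2, 0, 3], [0, 0, 0]], [[0.2, 0, 4.5], [0, 0, 0]], [[0.2, 0, 6], [0, 0, 0]], [[0.2, 0, 7.5], [0, 0, 0]], [[0.2, 0, 9], [0, 0, 0]], [[0.2, 0, 9], [0, 0, 0]]]}}

```text
t: 22.55
tcp_pos: [0.5855, 0.069, 0.1132]
eef_rot: [-0.0, 0.577, 0.817, -0.001]
wrist_force: [0.2, 0.1, -1.5]
gripper_width: 0.0207
```

```bash
python3 q.py
```

```text
t 22.55 tcp [0.5855 0.069  0.1132] xaz 109.48 z [-0.0008 -0.0007 -1.    ] F [ 0.2142  0.1304 -1.5438] w 0.020679774225063636
0.0016248389906605906 0.05142809780406687 [ 0.0371  0.0564 -0.0053]
```

Tip is inside the lower ear, centred with no side load. Next comes the catch zone.

Emit:
{"fn": "send_rows", "kwargs": {"increments": [[[0, 0, 1], [0, 0, 0]], [[0, 0, 2], [0, 0, 0]], [[0, 0, 3], [0, 0, 0]], [[0, 0, 4], [0, 0, 0]], [[0, 0, 5], [0, 0, 0]], [[0, 0, 6], [0, 0, 0]], [[0, 0, 7], [0, 0, 0]], [[0, 0, 8], [0, 0, 0]]]}}

```text
t: 23.55
tcp_pos: [0.5856, 0.069, 0.1055]
eef_rot: [-0.0, 0.577, 0.817, -0.0]
wrist_force: [-0.3, 0.6, 1.3]
gripper_width: 0.0201
```

```bash
python3 q.py
```

```text
t 23.55 tcp [0.5856 0.069  0.1055] xaz 109.48 z [-0.0006 -0.0006 -1.    ] F [-0.2787  0.5775  1.3286] w 0.020070218244630837
0.0016196883554705445 0.6374496154062901 [-0.0342  0.1191 -0.01  ]
```

Emit:
{"fn": "send_rows", "kwargs": {"increments": [[[0, 0, 1], [0, 0, 0]], [[0, 0, 2], [0, 0, 0]], [[0, 0, 3], [0, 0, 0]], [[0, 0, 4], [0, 0, 0]], [[0, 0, 5], [0, 0, 0]], [[0, 0, 6], [0, 0, 0]], [[0, 0, 7], [0, 0, 0]], [[0, 0, 8], [0, 0, 0]], [[0, 0, 9], [0, 0, 0]], [[0, 0, 10], [0, 0, 0]]]}}

```text
t: 24.8
tcp_pos: [0.5856, 0.0691, 0.0952]
eef_rot: [-0.0, 0.577, 0.817, -0.0]
wrist_force: [-0.3, -0.2, 2.3]
gripper_width: 0.0205
```

```bash
python3 q.py
```

```text
t 24.8 tcp [0.5856 0.0691 0.0952] xaz 109.48 z [-0.0006 -0.0006 -1.    ] F [-0.2991 -0.199   2.2833] w 0.020471187675500706
0.0016831409254738487 -0.08772271486366089 [-0.0958  0.1287 -0.0105]
```

Emit:
{"fn": "send_rows", "kwargs": {"increments": [[[0, 0, 1], [0, 0, 0]], [[0, 0, 2], [0, 0, 0]], [[0, 0, 3], [0, 0, 0]], [[0, 0, 4], [0, 0, 0]], [[0, 0, 5], [0, 0, 0]]]}}

```text
t: 25.42
tcp_pos: [0.5855, 0.0691, 0.0903]
eef_rot: [-0.0, 0.577, 0.817, -0.0]
wrist_force: [-0.6, 0.4, 0.9]
gripper_width: 0.0203
```

```bash
python3 q.py
```

```text
t 25.425 tcp [0.5855 0.0691 0.0903] xaz 109.48 z [-0.0006 -0.0006 -1.    ] F [-0.5687  0.3674  0.8574] w 0.02031136317879316
0.0016727314277612186 0.5361570550320142 [-0.1232  0.037   0.0009]
```

Emit:
{"fn": "send_rows", "kwargs": {"increments": [[[0, 0, 0.5], [0, 0, 0]], [[0, 0, 1], [0, 0, 0]], [[0, 0, 1], [0, 0, 0]]]}}

```text
t: 25.8
tcp_pos: [0.5855, 0.0691, 0.0892]
eef_rot: [-0.0, 0.577, 0.817, -0.0]
wrist_force: [-0.6, -0.5, 0.4]
gripper_width: 0.0205
```

```bash
python3 q.py
```

```text
t 25.8 tcp [0.5855 0.0691 0.0892] xaz 109.48 z [-0.0007 -0.0006 -1.    ] F [-0.5686 -0.4982  0.3988] w 0.020491088909355373
0.0016887306682055623 -0.2798608082988513 [-0.1003  0.0214  0.0446]
```

Emit:
{"fn": "send_rows", "kwargs": {"increments": [[[0, 0, 0.5], [0, 0, 0]], [[0, 0, 0.8], [0, 0, 0]], [[0, 0, 0.8], [0, 0, 0]]]}}

```text
t: 26.18
tcp_pos: [0.5856, 0.0691, 0.0888]
eef_rot: [-0.0, 0.577, 0.817, -0.0]
wrist_force: [-0.6, -0.7, 2.7]
gripper_width: 0.0203
```

Emit:
{"fn": "send_rows", "kwargs": {"increments": [[[0, 0, 0.5], [0, 0, 0]], [[0, 0, 0.8], [0, 0, 0]], [[0, 0, 0.8], [0, 0, 0]]]}}

```text
t: 26.55
tcp_pos: [0.5856, 0.069, 0.0888]
eef_rot: [-0.0, 0.577, 0.817, -0.0]
wrist_force: [-2.1, -1.2, 8.2]
gripper_width: 0.0204
```

```bash
python3 - <<'E'
from h import *
from rig import eyes
for n in("side",):
    f=eyes.grab_frame(n);pickle.dump(f,open(n+"9.pkl","wb"))
crop(load("side9"),"s9c",231,185,301,265,7)
E
python3 q.py
```

```text
t 26.6 tcp [0.5856 0.069  0.0888] xaz 109.48 z [-0.0003 -0.0002 -1.    ] F [-2.4584  0.343   8.9437] w 0.020551792453204723
0.0016238406858855587 1.1440042729922637 [-0.1569  0.6332  0.0034]
```

View pics/s9c.png

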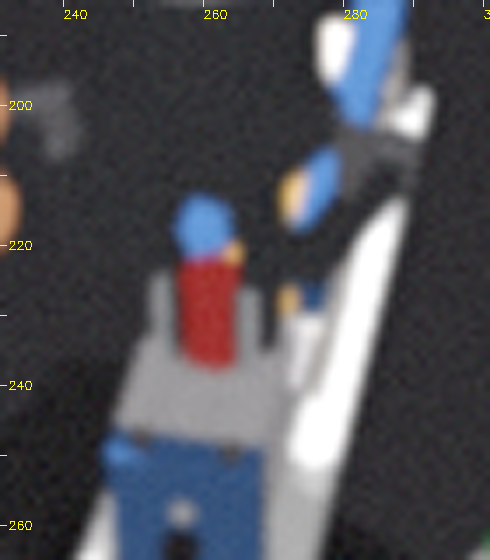

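Emit:
{"fn": "send_rows", "kwargs": {"increments": [[[0, 0, -0.8], [0, 0, 0]], [[0, 0, -1], [0, 0, 0]]]}}

```text
t: 26.85
tcp_pos: [0.5855, 0.0691, 0.0888]
eef_rot: [-0.0, 0.577, 0.817, -0.0]
wrist_force: [-1.0, -0.7, 2.8]
gripper_width: 0.0205
```

Emit:
{"fn": "send_rows", "kwargs": {"increments": [[[0, 0, 0], [0, 0, 0]], [[0, 0, 0], [0, 0, 0]], [[0, 0, 0], [0, 0, 0]], [[0, 0, 0], [0, 0, 0]], [[0, 0, 0], [0, 0, 0]], [[0, 0, -5], [0, 0, 0]]], "gripper": 0}}

```text
t: 27.6
tcp_pos: [0.5852, 0.0691, 0.0936]
eef_rot: [-0.001, 0.577, 0.817, -0.001]
wrist_force: [-0.3, 0.3, -0.0]
gripper_width: 0.0851
```

```bash
python3 q.py
```

```text
t 27.6 tcp [0.5852 0.0691 0.0936] xaz 109.48 z [-0.0017 -0.0006 -1.    ] F [-0.3421  0.2711 -0.0226] w 0.0850855676648655
0.0018402349988501671 0.36976465935661734 [0.0102 0.0004 0.0182]
```

Emit:
{"fn": "send_rows", "kwargs": {"increments": [[[0, 0, -40], [0, 0, 0]], [[0, 0, -90], [0, 0, 0]], [[0, 0, -130], [0, 0, 0]], [[50, 0, -140], [0, 0, 0]], [[100, 0, -140], [0, 0, 0]], [[150, 0, -140], [0, 0, 0]], [[200, 0, -140], [0, 0, 0]], [[240, 0, -140], [0, 0, 0]], [[240, 0, -140], [0, 0, 0]], [[240, 0, -140], [0, 0, 0]]]}}

```text
t: 28.85
tcp_pos: [0.506, 0.2944, 0.2339]
eef_rot: [0.0, 0.578, 0.816, -0.001]
wrist_force: [0.4, -0.6, -0.2]
gripper_width: 0.0855
```

```bash
python3 - <<'E'
from h import *
from rig import eyes
for n in("side","top"):
    f=eyes.grab_frame(n);pickle.dump(f,open(n+"10.pkl","wb"))
crop(load("side10"),"s10c",231,175,301,265,6)
crop(load("top10"),"t10c",225,165,355,275,6)
cv2.imwrite("pics/all.png",load("side10")["img"][:,:,::-1])
E
python3 q.py
```

```text
t 28.95 tcp [0.5064 0.2934 0.234 ] xaz 109.31 z [ 0.0001 -0.0015 -1.    ] F [-0.3216 -0.9751 -0.3969] w 0.08529493831475825
0.2395970255243034 -0.8118015481313292 [0.0087 0.0064 0.0172]
```

View pics/s10c.png

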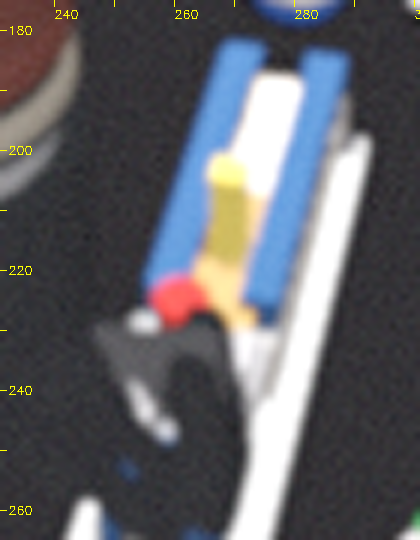

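View pics/t10c.png

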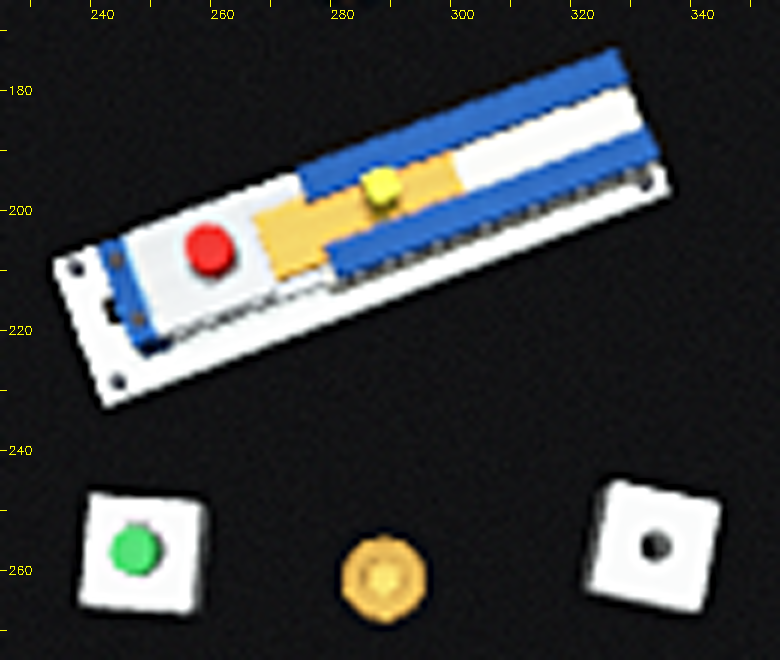

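View pics/all.png

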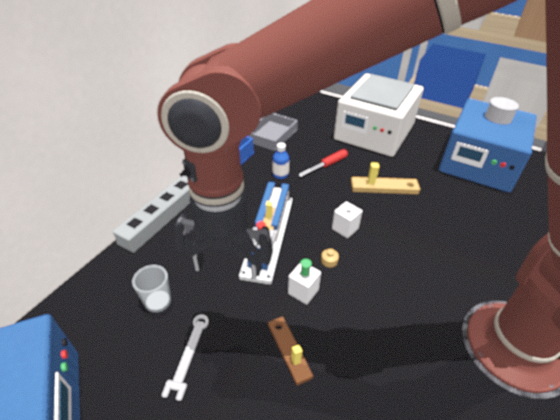

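Emit:
{"fn": "send_rows", "kwargs": {"increments": [[[50, 0, 0], [0, 0, 0]], [[100, 0, 0], [0, 0, 0]], [[150, 0, 0], [0, 0, 0]], [[180, 0, 0], [0, 0, 0]], [[180, 0, 0], [0, 0, 0]]]}}

```text
t: 29.58
tcp_pos: [0.4442, 0.4671, 0.2331]
eef_rot: [-0.001, 0.576, 0.818, -0.0]
wrist_force: [-0.1, -0.8, -0.0]
gripper_width: 0.0852
```

```bash
python3 - <<'E'
from h import *
from rig import eyes
for n in("side",):
    f=eyes.grab_frame(n);pickle.dump(f,open(n+"11.pkl","wb"))
s=load("side11")
crop(s,"s11c",231,175,301,265,6)
for z in (.118,.08): print(z,(proj(s,[.5856,.069,z])+.5-[231,175])*6)
t=load("top10"); print(atz(t,(225+209/6-.5,165+250/6-.5),.118))
E
python3 q.py
```

```text
0.118 [180.2379 300.1508]
0.08 [182.2696 368.4685]
[0.5846 0.0662 0.118 ]
t 29.625 tcp [0.446  0.4645 0.2333] xaz 109.48 z [-0.0005 -0.0016 -1.    ] F [ 0.4869 -1.087  -0.1553] w 0.08511676379401069
0.42102914597925883 -1.187240582058217 [-0.0712  0.0049  0.0383]
```

View pics/s11c.png

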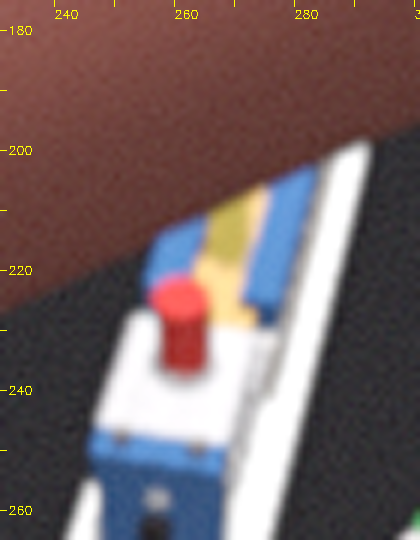

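```bash
python3 -c "
from rig import r,monitor
print(monitor.get_state()['t']); print(r.finish_job())"
```

```text
29.625
the job is handed in; nothing more can be done
None
```

The job is done and handed in at 29.6 s. The link is up against the orange stop, the red pin is fully home, and the gripper has let go and is clear of everything.

- **Link:** I pushed it with the closed fingers, in fine steps at the end. It stopped moving where expected. The highest push was about 7.8 N, of which about 5.4 N was the link's own sliding friction, so the stop took far less than its 9 N. Afterwards the handle measured 84 mm from the hole (85 expected), and its position in the image did not change when the pin went in.
- **Pin:** it passed through the upper ear, the eye and the lower ear with about 2 N of side force at most, then through the catch with about 3–4 N of push. It seated at a tool height of 88.8 mm (88.6 expected), and I stopped at about 9 N.
- **Last pictures:** they show the red head upright on the ear, and its stand empty. The green pin and the weight are where they were; the screwdriver, spanner, bottle and cup look unmoved too. The arm hid the spool in that last wide side view, so I did not recheck it, though nothing went near it.
- **Small disagreements:** the side view puts the top of the head about half a pixel (1–2 mm) above the expected spot. The top view puts it about 3 mm from the tool position at release. Calibration is only good to about 2 mm. I could not see the stop itself, so that it did not move is inferred from the forces and positions.

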